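# Load a board carrier into the curing unit under its spring flap

### The job

Load the board into the curing unit: with one fingertip press down the long steel bar beside the loading track so that the spring-closed flap swings up, and while it is held up use the other fingertip to push the board carrier along the track, under the flap, until it is fully home against the back stop. Keep the flap up until the carrier is all the way in, then draw back and let it swing shut behind the carrier. Only push the carrier, never lift it, and leave the other things on the bench where they are.

Things in the scene. Friction and masses are not known exactly. Their poses are not given: they have to be found in the camera images.
- unit: Fixed curing unit: grey base slab with loading track, white chamber shut by a black flap, white lamp housing at the far end. Origin: on the bench, mid entrance, at the outer face of the flap's lip. +x push direction, +y left of it, z up. Local mm: slab x -130 to 85, y -26 to 26, top (track floor) z 14; housing x 85 to 147, y -60 to 60, top z 56.
- track (a point): Point on the track floor, unit-local (-65, 0, 14) mm. The channel between the guide rails is 40 mm wide (y -20 to 20); rails 4 mm thick, 8 mm high above the floor, x -130 to 0.
- entrance (a point): Middle of the entrance on the floor, unit-local (0, 0, 14) mm. Chamber walls go on in line with the rails (channel still 40 mm wide), 17 mm high above the floor. From x 0 to 45 the chamber is open above while the flap is up, so a vertical finger can follow the carrier in; from x 45 it has a roof (z 31 to 35).
- back_stop (a point): Back stop: middle of the upright face that the carrier's front meets, unit-local (60, 0, 20) mm; above it the block rises to z 50 mm.
- flap (a joint): Flap angle in rad: 0 shut, 1.6 stop. Hood, lip and press bar are one rigid piece. Pressing the bar down by an angle raises the hood by as much. A light spring and the weight shut it when let go: about 0.03 N m shut, 0.07 N m at 1.4 rad, so 2 to 5 N at a fingertip on the bar. The carrier clears the lip above 1.0 rad.
- hinge (a point): Point on the flap's hinge axis, unit-local (0, -24, 33) mm; the axis runs along the unit's x. From the axis towards +y when shut: level hood plate, 3 mm thick, x 0 to 44, reaching 47 mm; under its front the lip, x 0 to 3, 9 to 39 mm from the axis, hanging 17 mm below it. At 1.4 rad the hood stands nearly upright, up to z 80, leaving the +y half of the channel free for a vertical finger.
- bar_edge (a point): Middle of the press bar's outer long edge; moves with the flap. Flap shut: unit-local (-47.5, -50, 55) mm. The bar is a flat steel plate, 2 mm thick, unit-local x -120 to 25, reaching 34 mm from the hinge axis towards -y, sloping up and outward at 0.70 rad when shut (its slope below level = flap angle - 0.70). Nothing but the bench lies under it.
- carrier: Board carrier: flat aluminium block 48 (x) x 36 (y) x 12 (z) mm with a small green circuit board between two side ridges, 0.06 to 0.14 kg, loose on the track floor between the rails, in front of the flap. Origin: centre of its underside; axes within a few degrees of the unit's. Fully home its centre is at unit-local x 36 mm, its rear face at x 12.
- spare: Bystander: an empty carrier of the same size without a board, lying on the bench to the +y side of the track. Origin: centre of the underside.
- flux: Bystander: small jar, 28 mm across, 55 mm tall, on the +y side of the chamber. Origin: centre of the underside.
- driver: Bystander: screwdriver 150 mm long lying on the bench on the -y side of the unit, about 15 cm from the track. Origin: underside, mid length.
- phone: Bystander: dark phone 148 x 72 x 8 mm lying flat. Origin: centre of the underside.
- battery: Bystander: flat grey battery pack 90 x 45 x 6 mm. Origin: centre of the underside.
- solvent: Bystander: white bottle, 70 mm across, 110 mm tall. Origin: centre of the underside.
- screwpot: Bystander: small steel bowl for screws, 60 mm across, 30 mm tall. Origin: centre of the underside.
Things that resemble listed ones, but are neither listed nor needed, are in the scene too. Leave any blue look-alike of the carrier alone.

How it is judged:
By the outcome, as a careful person would: the job done as asked, in the order asked, and still so for the second after the job is handed in, with the robot touching nothing.
It also fails if it takes over 38 s, if anything falls off the work surface, if the arm or the gripper's body presses on something with over 40 N, if the wrist force passes 120 N, or if a joint passes its speed limit or range.

### The arm

A 6-joint arm with a two-finger parallel gripper is mounted at the origin on the work surface. World frame = base frame: x ahead of the robot, y to its left, z up, the work surface at z = 0. Lengths are in m, angles in rad, forces in N, time in s.
With the tool pointing down it reaches from about 0.25 to 0.725 m from the base axis. Payload 4 kg.
Tool frame: the origin (TCP) lies on the centre line of the jaws, within the pads' length; the fingertips stand 17 mm ahead of it and the grasp point (between the pads) lies 2 mm behind it; z points along the fingers, x is the direction in which the jaws open and shut, and the axes are right-handed (so a half turn about z gives the same grasp; the last joint's range is limited). The gripper opens to 85 mm and grips with 20 to 120 N. Pads are 22 mm wide; open, the fingers measure 114 mm over their backs; the gripper's body (76 mm by 85 mm) begins 54 mm behind the grasp point. The pads swing forward as they close: fully open they stand 13 mm farther back than shut.
Start: joints at [1.269, 0.241, 0.005, 1.335, 0, 1.571], TCP at [0.149, 0.477, 0.248] pointing down, gripper open.
Joint ranges: [-2.72, 2.72], [-1.05, 1.87], [-1.09, 1.28], [-1.99, 2.15], [-1.42, 1.44], [-3.14, 3.14]. Speed limits (rad/s): [2.79, 2.79, 3.14, 3.14, 3.14, 3.14].

### API

Orientations are given as a unit quaternion [x, y, z, w].
In Python, from workcell import bot gives the robot as it stands.
- The arm moves only by the tool jog_arm, never from a script. Its arguments are lists of equal length, an entry for each row: "jaw": the closure, from 0 (fully open) to 1 (shut); "linear": the shift along the tool's x, y, z in m, a list of three; "delta_rot": the turn, a rotation vector about the tool's x, y, z in degrees, a list of three. A call has exactly 8 rows; each row is the pose to reach, as a shift and turn from the pose commanded when the call began, along the tool's axes at that moment; what a row does not reach only later rows make up. A row lasts 1/12 s, in which the tool goes at most 41.7 mm and 7.16 degrees, less where a joint would pass 70% of its speed; a pose out of reach is approached as far as the arm can. A call with a gripper value outside its range is refused whole. The fingers move at their own pace and stop on an object; the grip force is fixed at half the most. Time passes only in rows, so rows that repeat a pose let the fingers close, or fill a call up. It gives the time, the measured TCP pose, the force and the opening at its end, in the units of the state.
- bot.get_obs(): the state, without advancing time (a new reading comes with each control period).
- bot.camera(name): name is "side" or "top"; returns (picture, depth): 420x560x3 uint8, red, green, blue; 420x560 float32, m along the optical axis (not along the pixel's ray), 0 where there is no reading.
- bot.calibration(name): a dict with "fovy" (degrees; the focal length in pixels is half the picture's height over the tangent of half this angle, whatever the lens; pixels are square), "cx", "cy" (the principal point, pixels), "origin" and "orientation" of the camera in the world. Camera axes: x right, y down, z forward; pixel columns grow to the right and rows downward; lengths in m; the calibration is good to about 2 mm. A picture is of the moment at which its call begins. calibration takes no time and is no camera call.
- bot.job_done(): hands the job in, once; it reports no verdict.
The state is a dict: "clock": time; "joint_pos": joint angles; "joint_vel": joint speeds; "tau": joint torques, N m; "eef_pos": TCP position; "tool_rot": TCP orientation; "ft_force": force on the tool from outside, world axes, zero at the start; "ft_torque": the same for the moment, N m; "grip_width": finger opening in m.
Only numpy, scipy, OpenCV 4.12 (cv2) and the standard library are available. Lean on these libraries where they do the work, as an engineer would, in place of code of your own. Each camera call takes 0.05 s, during which the arm holds its last target.

## Working session

There is one attempt and no reset: what is moved stays moved. The work goes in short steps, Python scripts to look and compute and a tool call to move; the robot and the scene stay as the last step left them, time stands still between calls to the robot, and variables do not carry over. Pictures are saved under pics/ and viewed, and the job is handed in when it is done.

Besides the shell and the picture viewer there is one more tool, called after ">>>" in YAML: its name, and indented under it one key for each argument. jog_arm: Moves the arm, as the interface text tells. Its arguments: {"type":"object","properties":{"jaw":{"type":"array","items":{"type":"number"}},"linear":{"type":"array","items":{"type":"array","items":{"type":"number"}}},"delta_rot":{"type":"array","items":{"type":"array","items":{"type":"number"}}}},"required":["jaw","linear","delta_rot"]}

```bash
mkdir -p pics; ls
python3 - <<'E'
from workcell import bot
import cv2,numpy as np
for n in("top","side"):
    p,d=bot.camera(n); cv2.imwrite(f"pics/{n}0.png",p[:,:,::-1]); np.savez(f"{n}0.npz",p=p,d=d); print(n,bot.calibration(n))
print(bot.get_obs())
E
```

```text
pics
top {'fovy': 56.59574026996674, 'cx': 274.43364348896887, 'cy': 212.2598453317104, 'origin': array([0.46861486, 0.00450444, 1.19660456]), 'orientation': array([-0.70437171,  0.70817469, -0.0411927 ,  0.02553938])}
side {'fovy': 45.62895856763838, 'cx': 281.9869788937895, 'cy': 217.9100047670596, 'origin': array([0.40560342, 1.07148508, 0.76473463]), 'orientation': array([-0.07987072,  0.87172371, -0.4824744 ,  0.03060873])}
{'clock': 0.1, 'joint_pos': array([1.26897290e+00, 2.41340389e-01, 3.83118085e-03, 1.33520818e+00,
       6.10374218e-06, 1.57080807e+00]), 'joint_vel': array([ 3.29716912e-04, -1.84113768e-03,  3.87631413e-03, -1.24882718e-03,
        6.47423219e-05, -7.95017318e-04]), 'tau': array([-2.90292946e-04, -3.73138189e+01,  2.53010076e+01,  1.08726608e-02,
        9.96725305e-06,  4.35596604e-06]), 'eef_pos': array([0.14846568, 0.47687339, 0.24748999]), 'tool_rot': array([ 8.05379326e-01,  5.92758988e-01, -7.75393349e-04,  5.66913965e-04]), 'ft_force': array([-0.34846278,  0.88742088,  0.11981828]), 'ft_torque': array([-0.0247738 ,  0.04176442,  0.00200494]), 'grip_width': 0.08528344136605083}
```

View pics/top0.png

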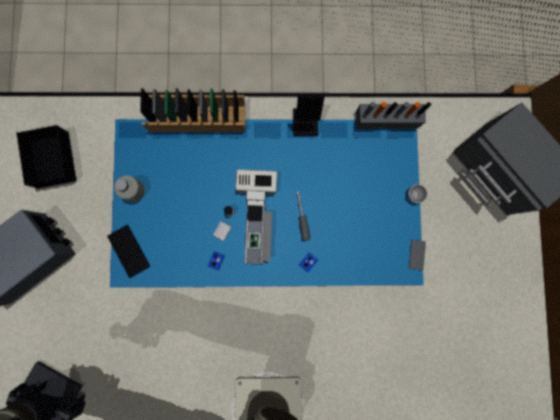

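View pics/side0.png

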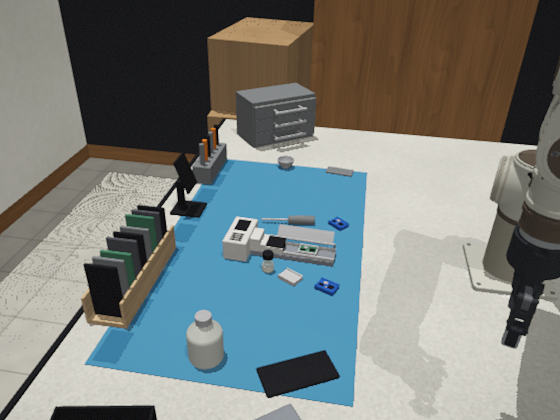

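```bash
cat > h.py <<'E'
import numpy as np,cv2
from scipy.spatial.transform import Rotation as R
from workcell import bot
H,W=420,560
def cam(n):
    c=bot.calibration(n); f=H/2/np.tan(np.radians(c['fovy'])/2); return f,c['cx'],c['cy'],np.array(c['origin']),R.from_quat(c['orientation']).as_matrix()
def ray(n,u,v):
    f,cx,cy,o,M=cam(n); return o,M@np.array([(u-cx)/f,(v-cy)/f,1])
def onplane(n,u,v,z):
    o,d=ray(n,u,v); return o+d*(z-o[2])/d[2]
def proj(n,p):
    f,cx,cy,o,M=cam(n); q=M.T@(np.asarray(p)-o); return np.array([cx+f*q[0]/q[2],cy+f*q[1]/q[2]])
def cloud(n,d):
    f,cx,cy,o,M=cam(n); v,u=np.mgrid[:H,:W]; X=np.stack([(u-cx)/f*d,(v-cy)/f*d,d],-1); return X@M.T+o
def crop(n,p,u0,v0,u1,v1,s,name):
    c=cv2.resize(p[v0:v1,u0:u1,::-1],None,fx=s,fy=s,interpolation=cv2.INTER_CUBIC); cv2.imwrite('pics/'+name,c)
E
python3 - <<'E'
from h import *
p=np.load('top0.npz')['p'];crop('top',p,205,160,325,280,5,'top0c.png')
p=np.load('side0.npz')['p'];crop('side',p,210,200,370,310,5,'side0c.png')
E
```

```text
(no output)
```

View pics/top0c.png

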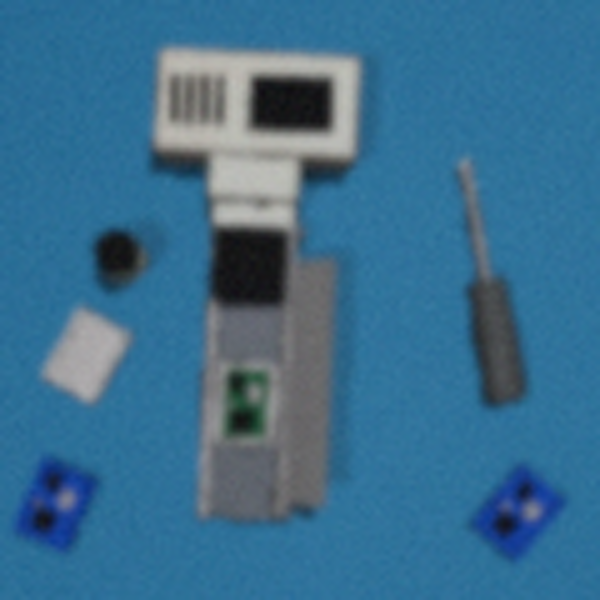

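View pics/side0c.png

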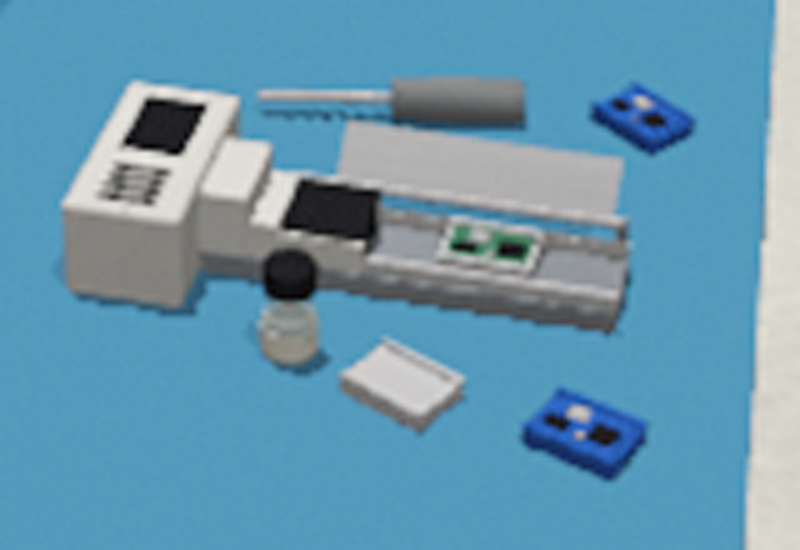

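Run:
```python
from h import *
for n in('top','side'):
    f=np.load(n+'0.npz');p,d=f['p'],f['d'];C=cloud(n,d)
    # bench height check
    m=(p[...,2]>110)&(p[...,0]<70)&(np.abs(C[...,2])<.03)
    print(n,m.sum(),np.median(C[m][:,2]),C[m][:,2].std())
    hs=(np.abs(C[...,2]-.056)<.006)&(C[...,0]>.5)&(C[...,0]<.8)&(np.abs(C[...,1]-.06)<.12)
    hs=cv2.morphologyEx(hs.astype(np.uint8),cv2.MORPH_OPEN,np.ones((3,3)))
    k,l,s,c=cv2.connectedComponentsWithStats(hs); print(s,c)
    i=1+np.argmax(s[1:,4]); Q=C[l==i]
    r=cv2.minAreaRect((Q[:,:2]*1000).astype(np.float32)); print(r,np.median(Q[:,2]))
```

```text
top 41722 0.0007231309368928018 0.002517110631149879
[[     0      0    560    420 234313]
 [   236    170     41     22    818]
 [   225    206      8      8     51]
 [   269    213      3      3      9]
 [   269    226      3      3      9]] [[279.59404728 209.60012035]
 [255.95232274 180.59168704]
 [228.45098039 209.29411765]
 [270.         214.        ]
 [270.         227.        ]]
((671.6436157226562, 32.869117736816406), (119.07078552246094, 62.8824348449707), 89.03018188476562) 0.05606636029180678
side 2851 0.0015041731986757956 0.0034976301516759004
[[     0      0    560    420 234416]
 [   223    216     34     29    651]
 [   283    225      8      3     24]
 [   294    226      4      3     12]
 [   301    227      5      3     15]
 [   307    228      3      3      9]
 [   262    249     11      8     73]] [[279.61021005 209.42388745]
 [239.73579109 230.4546851 ]
 [286.5        226.        ]
 [295.5        227.        ]
 [303.         228.        ]
 [308.         229.        ]
 [266.93150685 252.53424658]]
((674.9363403320312, 33.833953857421875), (123.32222747802734, 62.78610610961914), 87.74531555175781) 0.056366106364561075
```

Run:
```python
from h import *
f=np.load('top0.npz');p=f['p'].astype(float);s=np.load('side0.npz')['p'].astype(float)
# non-blue measure: R channel
R_=p[...,0]
for v in range(204,266,3): print(v,R_[v,240:276].astype(int))
print('col',[(u,R_[254:270,u].astype(int)) for u in (250,254,258)])
```

```text
204 [ 43  42  44  46  45  45  59  94 137 149 151 149 149 151 156 154 156 155
 159 160 164 166 159 140  90  62  49  46  44  48  48  50  49  47  50  52]
207 [ 43  45  46  47  46  50  51  49  37  27  20  21  24  25  27  25  27  26
  28  31  30  46  75 100  87  63  50  42  49  46  50  49  50  46  49  45]
210 [47 46 51 47 45 49 54 56 37 20 20 20 20 22 24 22 23 19 19 19 25 39 72 92
 80 55 49 48 52 46 52 47 47 40 48 41]
213 [ 47  48  47  47  50  47  42  36  27  24  22  16  18  24  25  19  22  20
  18  21  24  42  73 106 104  95  98 103 105 101 100  88  70  48  41  41]
216 [ 44  47  46  48  45  41  41  33  25  24  17  23  19  23  20  21  19  21
  23  19  30  49  84 106 109 108 106 108 109 108 103  90  64  47  45  44]
219 [ 47  46  44  38  49  48  54  62  46  35  22  22  23  25  23  19  26  22
  24  21  29  51  86 103 106 107 109 104 107 108 102  87  63  45  41  44]
222 [ 44  46  47  49  48  59  96 126 111  97  88  89  93  90  93  91  93  87
  88  88  93  97 108 111 108 106 107 106 109 108  99  83  59  44  43  40]
225 [ 47  47  45  48  50  65 101 130 119 103 102 102 101 101 100 102  99 103
  
[... 1543 characters left out ...]
5 105 105  94  70  51  42  43  40  43]
258 [ 44  46  46  55  80 112 119 103  92  95  91  95  91  94  92  93  94  95
  85  84  93 111 106 104 102 103 105 102 103  96  73  56  46  50  46  50]
261 [ 46  46  46  57  88 124 117 100  89  89  90  89  96  95  96  96  93  90
  89  91 104 105  87  71  56  60  60  67  73  68  59  49  47  48  48  49]
264 [42 47 48 45 53 57 55 48 52 50 48 52 52 56 58 55 52 55 55 52 54 52 52 50
 50 50 48 44 49 46 46 46 50 53 47 45]
col [(250, array([94, 92, 97, 97, 91, 92, 91, 90, 85, 71, 48, 46, 44, 44, 45, 45])), (254, array([93, 92, 94, 95, 92, 94, 96, 96, 92, 80, 58, 46, 41, 47, 49, 47])), (258, array([97, 96, 93, 91, 85, 86, 87, 89, 87, 78, 55, 46, 46, 47, 47, 47]))]
```

Run:
```python
from h import *
p=cv2.GaussianBlur(np.load('top0.npz')['p'],(3,3),0)[...,0].astype(float)
L=[];Rr=[]
for v in range(222,261):
    u=np.arange(240,249);c=p[v,240:249]; i=np.argmax(c>78); L.append((240+i-1+(78-c[i-1])/(c[i]-c[i-1]),v))
for v in range(215,258):
    c=p[v,262:278]; i=np.argmax(c<75); Rr.append((262+i-1+(c[i-1]-75)/(c[i-1]-c[i]),v))
L=np.array(L);Rr=np.array(Rr)
def fit(E,z):
    k=np.polyfit(E[:,1],E[:,0],1); r=E[:,0]-np.polyval(k,E[:,1]); print('res',r.std())
    a=onplane('top',np.polyval(k,E[0,1]),E[0,1],z);b=onplane('top',np.polyval(k,E[-1,1]),E[-1,1],z)
    print(a,b,'yaw',np.degrees(np.arctan2(a[1]-b[1],a[0]-b[0]))); return a,b
for z in(.014,.022):print('slabL',z);fit(L,z)
print('bar');fit(Rr,.055)
# end of slab rows
for u in(248,251,254,257):
    c=p[255:270,u]; i=np.argmax(c<70); v=255+i-1+(c[i-1]-70)/(c[i-1]-c[i]); print('end',u,v,onplane('top',u,v,.014))
# bar end lower edges
for u in(264,266,268):
    c=p[252:270,u]; i=np.argmax(c<85); v=252+i-1+(c[i-1]-85)/(c[i-1]-c[i]); z=.033+.022*(u-260)/12;print('barend',u,v,onplane('top',u,v,z))
    c=p[200:220,u]; i=np.argmax(c>75); v=200+i-1+(75-c[i-1])/(c[i]-c[i-1]);print('barfar',u,v,onplane('top',u,v,z))
# flap black front: row
for u in(250,253,256):
    c=p[212:226,u]; i=np.argmax(c>55); v=212+i-1+(55-c[i-1])/(c[i]-c[i-1]); print('flapfront',u,v,onplane('top',u,v,.034))
# housing front edge/back edge at z=.056
for u in(240,250,262,272):
    c=p[160:180,u]; i=np.argmax(c>100); v=160+i-1+(100-c[i-1])/(c[i]-c[i-1]); print('housingback',u,v,onplane('top',u,v,.056))
for v in(174,178,184):
    c=p[v,228:250]; i=np.argmax(c>100);u=228+i-1+(100-c[i-1])/(c[i]-c[i-1]);print('hL',onplane('top',u,v,.056))
    c=p[v,265:285]; i=np.argmax(c<100);u=265+i-1+(c[i-1]-100)/(c[i-1]-c[i]);print('hR',onplane('top',u,v,.056))
# green
q=np.load('top0.npz')['p'].astype(int); g=(q[...,1]>q[...,0]+15)&(q[...,1]>q[...,2]+10); g[:225]=0;g[255:]=0;g[:,:240]=0;g[:,270:]=0
ys,xs=np.nonzero(g);print('green',xs.min(),xs.max(),ys.min(),ys.max(),xs.mean(),ys.mean(),onplane('top',(xs.min()+xs.max())/2,(ys.min()+ys.max())/2,.024))
```

```text
slabL 0.014
res 0.1043726540912745
[0.55124155 0.06582436 0.014     ] [0.43679461 0.07183073 0.014     ] yaw -3.004225680287459
slabL 0.022
res 0.1043726540912745
[0.5506826  0.06540955 0.022     ] [0.43700986 0.07137529 0.022     ] yaw -3.004225680287454
bar
res 0.04652381571639498
[ 0.56861317 -0.01289734  0.055     ] [ 0.44602551 -0.00690353  0.055     ] yaw -2.799192364134148
end 248 262.7142857142857 [0.42860099 0.05835863 0.014     ]
end 251 263.0625 [0.42749803 0.04935435 0.014     ]
end 254 263.3529411764706 [0.42656717 0.04034833 0.014     ]
end 257 263.3333333333333 [0.42656077 0.03133851 0.014     ]
barend 264 259.7857142857143 [0.43770703 0.01013465 0.04033333]
barfar 264 201.0 [0.61194701 0.00945594 0.04033333]
barend 266 259.9230769230769 [0.43736381 0.00425325 0.044     ]
barfar 266 211.41176470588235 [0.58034311 0.0036272  0.044     ]
barend 268 260.1764705882353 [ 0.43668641 -0.00159011  0.04766667]
barfar 268 211.33333333333334 [ 0.58019542 -0.00228787  0.04766667]
flapfront 250 220.43478260869566 [0.55446066 0.05148188 0.034     ]
flapfront 253 220.5 [0.55422248 0.04253671 0.034     ]
flapfront 256 220.56 [0.55399985 0.03358877 0.034     ]
housingback 240 168.75 [0.70653724 0.08011663 0.056     ]
housingback 250 169.33333333333334 [0.70472634 0.05051474 0.056     ]
housingback 262 169.725 [0.70347955 0.01495605 0.056     ]
housingback 272 170.26829268292684 [ 0.70178611 -0.01470423  0.056     ]
hL [0.69078793 0.09221412 0.056     ]
hR [ 0.69052613 -0.02881138  0.056     ]
hL [0.67879949 0.09262548 0.056     ]
hR [0.67861522 0.01563274 0.056     ]
hL [0.66086374 0.09420257 0.056     ]
hR [0.6606674 0.0224885 0.056    ]
green 250 258 234 247 254.203125 240.109375 [0.49486595 0.03994467 0.024     ]
```

```bash
cat >> h.py <<'E'
YAW=np.radians(-2.9); O=np.array([.557,.039,0]); RU=R.from_euler('z',YAW)
def w(l): return O+RU.apply(np.asarray(l)/1000)
def loc(p): return RU.inv().apply(np.asarray(p)-O)*1000
# nominal tool: x=unit y, z down, tilt deg: body leaning to -x (unit)
def toolrot(tilt=0): 
    B=RU.as_matrix()@np.array([[0,1,0],[1,0,0],[0,0,-1.]]).T
    return R.from_euler('zyx',[YAW,0,0])*R.from_matrix(np.array([[0,1,0],[1,0,0],[0,0,-1.]]))*R.from_euler('x',tilt,degrees=True)
def plan(lp,tilt,p0,q0):
    q0=R.from_quat(q0); d=q0.inv().apply(w(lp)-p0); r=(q0.inv()*toolrot(tilt)).as_rotvec(degrees=True); return d.round(4),r.round(2)
def st():
    o=bot.get_obs(); print('t',round(o['clock'],2),'loc',loc(o['eef_pos']).round(1),'F',o['ft_force'].round(1),'grip',o['grip_width'].round(4),'j',o['joint_pos'].round(2)); return o
E
python3 - <<'E'
from h import *
o=st(); print(plan([-105,-19.5,200],0,o['eef_pos'],o['tool_rot']), plan([-105,-19.5,200],10,o['eef_pos'],o['tool_rot']))
print(toolrot(10).as_matrix().round(2))
E
```

```text
Traceback (most recent call last):
  File "h.py", line 27, in st
    o=bot.get_obs(); print('t',round(o['clock'],2),'loc',loc(o['eef_pos']).round(1),'F',o['ft_force'].round(1),'grip',o['grip_width'].round(4),'j',o['joint_pos'].round(2)); return o
                                                                                                                      ^^^^^^^^^^^^^^^^^^^^^
AttributeError: 'float' object has no attribute 'round'
```

```bash
sed -i "s/o\['grip_width'\].round(4)/round(o['grip_width'],4)/" h.py
python3 - <<'E'
from h import *
o=st(); print(plan([-105,-19.5,200],0,o['eef_pos'],o['tool_rot']), plan([-105,-19.5,200],10,o['eef_pos'],o['tool_rot']))
print(toolrot(10).as_matrix().round(2))
E
```

```text
t 0.1 loc [-430.2  416.6  247.5] F [-0.3  0.9  0.1] grip 0.0853 j [1.27 0.24 0.   1.34 0.   1.57]
(array([-0.3415,  0.4234,  0.0481]), array([-1.000e-02,  1.100e-01, -1.439e+01])) (array([-0.3415,  0.4234,  0.0481]), array([  9.93,  -1.15, -14.37]))
[[ 0.05  0.98 -0.17]
 [ 1.   -0.05  0.01]
 [ 0.   -0.17 -0.98]]
```

>>> jog_arm:
  jaw: [0.5, 0.5, 0.5, 0.5, 0.5, 0.5, 0.5, 0.5]
  linear:
    - [-0.024, 0.03, 0.002]
    - [-0.048, 0.06, 0.006]
    - [-0.073, 0.09, 0.01]
    - [-0.098, 0.121, 0.013]
    - [-0.122, 0.151, 0.017]
    - [-0.146, 0.181, 0.02]
    - [-0.171, 0.212, 0.024]
    - [-0.195, 0.242, 0.027]
  delta_rot:
    - [0, 0, -1]
    - [0, 0, -2]
    - [0, 0, -3]
    - [0, 0, -4]
    - [0, 0, -5]
    - [0, 0, -6]
    - [0, 0, -7]
    - [0, 0, -8]

```text
clock: 0.77
eef_pos: [0.322, 0.2173, 0.2209]
tool_rot: [0.762, 0.648, -0.0, 0.0]
ft_force: [-0.4, -0.3, 0.2]
grip_width: 0.0427
```

Run:
```python
from h import *
o=st(); print(plan([-105,-19.5,200],0,o['eef_pos'],o['tool_rot']), plan([-105,-19.5,200],-10,o['eef_pos'],o['tool_rot']))
```

```text
t 0.77 loc [-243.7  166.2  220.9] F [-0.4 -0.3  0.2] grip 0.0427 j [ 0.59  0.04 -0.31  1.23 -0.    0.75]
(array([-0.1693,  0.1583,  0.0209]), array([-0.02,  0.02, -6.32])) (array([-0.1693,  0.1583,  0.0209]), array([-10.01,   0.58,  -6.3 ]))
```

>>> jog_arm:
  jaw: [0.5, 0.5, 0.5, 0.5, 0.5, 0.5, 0.5, 0.5]
  linear:
    - [-0.026, 0.024, 0.003]
    - [-0.052, 0.048, 0.006]
    - [-0.078, 0.073, 0.01]
    - [-0.104, 0.097, 0.013]
    - [-0.13, 0.121, 0.016]
    - [-0.155, 0.145, 0.02]
    - [-0.1693, 0.1583, 0.021]
    - [-0.1693, 0.1583, 0.021]
  delta_rot:
    - [0, 0, -1]
    - [0, 0, -2]
    - [0, 0, -3]
    - [0, 0, -4]
    - [0, 0, -5]
    - [0, 0, -6]
    - [0, 0, -6.3]
    - [0, 0, -6.3]

```text
clock: 1.43
eef_pos: [0.4522, 0.0236, 0.1995]
tool_rot: [0.727, 0.687, -0.0, 0.0]
ft_force: [0.4, 0.1, -0.6]
grip_width: 0.0425
```

Run:
```python
from h import *
o=st(); print(plan([-105,-19.5,200],0,o['eef_pos'],o['tool_rot']))
p,d=bot.camera('side');np.savez('side1.npz',p=p,d=d); 
u,v=proj('side',o['eef_pos']);print(u,v)
u=int(u);v=int(v);crop('side',p,u-80,v-100,u+80,v+60,5,'side1c.png'); print(u-80,v-100)
tz=R.from_quat(o['tool_rot']).as_matrix()
for s in(.0213,-.0213): print(proj('side',o['eef_pos']+tz@[s,0,.017]))
```

```text
t 1.43 loc [-103.9  -20.7  199.5] F [ 0.4  0.1 -0.6] grip 0.0425 j [ 0.05  0.18 -0.21  1.19 -0.    0.11]
(array([ 0.0012, -0.0011, -0.0005]), array([-0.01,  0.07, -0.38]))
331.58817334123944 186.8918297094004
251 86
[329.74457557 197.43925669]
[332.30761907 188.97536424]
```

View pics/side1c.png

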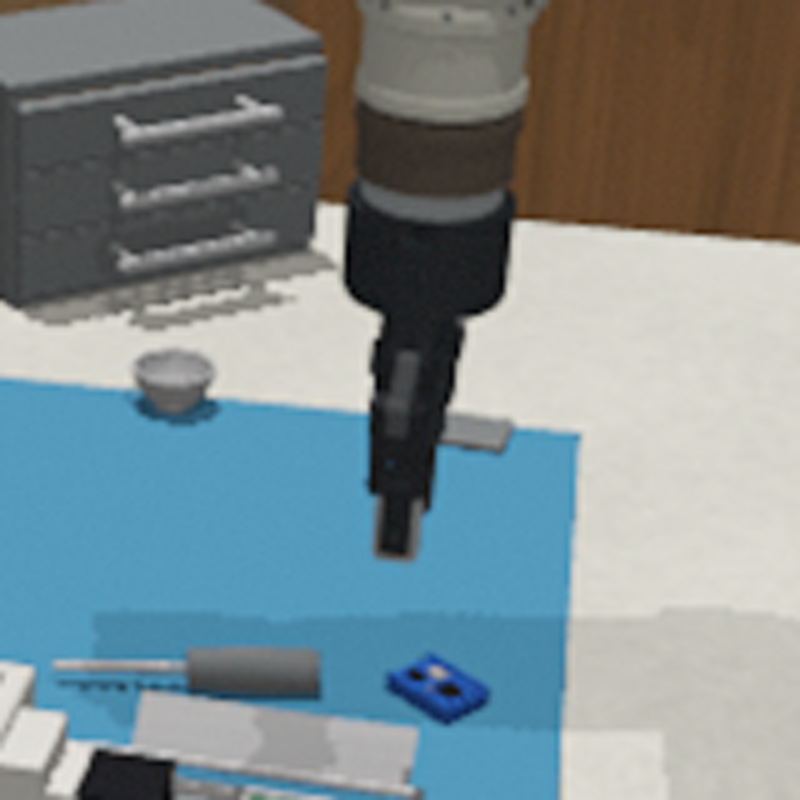

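Run:
```python
from h import *
o=bot.get_obs()
print(plan([-106,-19.5,85],-8,o['eef_pos'],o['tool_rot']))
```

```text
(array([-0.0003, -0.0006,  0.1145]), array([-8.09,  0.03, -0.31]))
```

>>> jog_arm:
  jaw: [0.5, 0.5, 0.5, 0.5, 0.5, 0.5, 0.5, 0.5]
  linear:
    - [0, 0, 0.03]
    - [0, 0, 0.06]
    - [0, -0.001, 0.09]
    - [0, -0.001, 0.105]
    - [0, -0.001, 0.1145]
    - [0, -0.001, 0.1145]
    - [0, -0.001, 0.1145]
    - [0, -0.001, 0.1145]
  delta_rot:
    - [-2, 0, 0]
    - [-4, 0, 0]
    - [-6, 0, -0.2]
    - [-8, 0, -0.3]
    - [-8, 0, -0.3]
    - [-8, 0, -0.3]
    - [-8, 0, -0.3]
    - [-8, 0, -0.3]

```text
clock: 2.15
eef_pos: [0.4503, 0.0274, 0.0868]
tool_rot: [0.721, 0.689, 0.049, 0.051]
ft_force: [1.0, 0.1, 0.0]
grip_width: 0.0428
```

Run:
```python
from h import *
o=st(); print(plan([-106,-19.5,85],-8,o['eef_pos'],o['tool_rot']))
p,d=bot.camera('side');np.savez('side2.npz',p=p,d=d); crop('side',p,230,160,370,280,5,'side2c.png')
p,d=bot.camera('top');np.savez('top2.npz',p=p,d=d); crop('top',p,205,180,325,280,5,'top2c.png')
M=R.from_quat(o['tool_rot']).as_matrix()
for n in('side','top'):
  for s in(.0213,-.0213): print(n,[proj(n,o['eef_pos']+M@[s,y,.017]).round(1) for y in(-.011,.011)])
```

```text
t 2.15 loc [-106.   -17.    86.8] F [1.  0.1 0. ] grip 0.0428 j [ 0.07  0.2  -0.52  0.71 -0.02  0.12]
(array([-0.0025, -0.0003,  0.0017]), array([ 0.08, -0.04,  0.26]))
side [array([330.4, 238.9]), array([321.8, 236.6])]
side [array([332.7, 229.6]), array([324.2, 227.4])]
top [array([250.4, 258.4]), array([250.7, 250.7])]
top [array([265.2, 258.9]), array([265.5, 251.3])]
```

View pics/side2c.png

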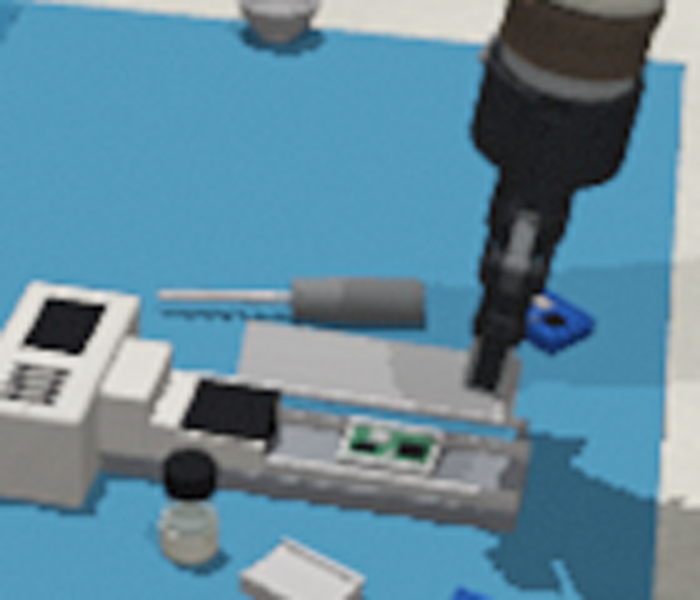

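View pics/top2c.png

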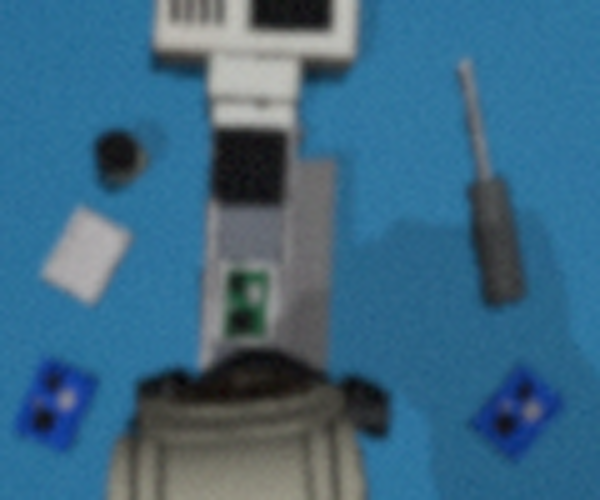

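>>> jog_arm:
  jaw: [0.5, 0.5, 0.5, 0.5, 0.5, 0.5, 0.5, 0.5]
  linear:
    - [-0.0015, -0.001, 0.008]
    - [-0.0025, -0.002, 0.015]
    - [-0.0025, -0.003, 0.021]
    - [-0.0025, -0.004, 0.027]
    - [-0.0025, -0.0045, 0.032]
    - [-0.0025, -0.005, 0.0355]
    - [-0.0025, -0.005, 0.0365]
    - [-0.0025, -0.005, 0.0365]
  delta_rot:
    - [0, 0, 0.2]
    - [0, 0, 0.2]
    - [0, 0, 0.2]
    - [0, 0, 0.2]
    - [0, 0, 0.2]
    - [0, 0, 0.2]
    - [0, 0, 0.2]
    - [0, 0, 0.2]

```text
clock: 2.92
eef_pos: [0.4494, 0.0239, 0.0486]
tool_rot: [0.723, 0.687, 0.048, 0.05]
ft_force: [-0.1, -2.1, 3.0]
grip_width: 0.0426
```

Run:
```python
from h import *
o=st(); print(plan([-106,-19.5,36],-8,o['eef_pos'],o['tool_rot']))
p,d=bot.camera('side');np.savez('side3.npz',p=p,d=d); crop('side',p,230,180,350,290,6,'side3c.png')
```

```text
t 2.92 loc [-106.7  -20.5   48.6] F [-0.1 -2.1  3. ] grip 0.0426 j [ 0.06  0.26 -0.57  0.6  -0.02  0.11]
(array([ 0.001 , -0.0011,  0.0125]), array([-0.04,  0.02, -0.01]))
```

View pics/side3c.png

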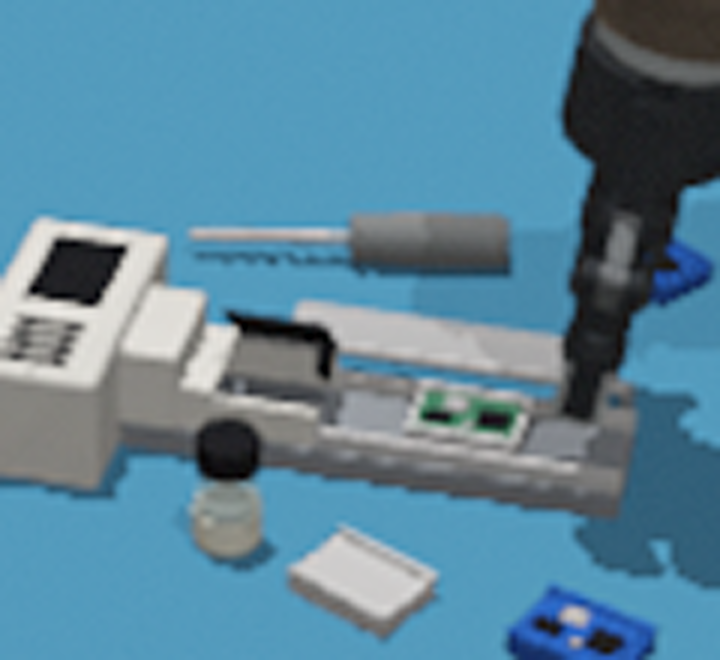

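>>> jog_arm:
  jaw: [0.5, 0.5, 0.5, 0.5, 0.5, 0.5, 0.5, 0.5]
  linear:
    - [0.0005, 0, 0.003]
    - [0.001, 0, 0.006]
    - [0.001, -0.001, 0.009]
    - [0.001, -0.001, 0.0115]
    - [0.001, -0.001, 0.0125]
    - [0.001, -0.001, 0.0125]
    - [0.001, -0.001, 0.0125]
    - [0.001, -0.001, 0.0125]
  delta_rot:
    - [0, 0, 0]
    - [0, 0, 0]
    - [0, 0, 0]
    - [0, 0, 0]
    - [0, 0, 0]
    - [0, 0, 0]
    - [0, 0, 0]
    - [0, 0, 0]

```text
clock: 3.63
eef_pos: [0.4505, 0.0254, 0.0365]
tool_rot: [0.723, 0.687, 0.048, 0.05]
ft_force: [-1.5, -0.8, 3.3]
grip_width: 0.0427
```

Run:
```python
from h import *
o=st(); print(plan([-70,-19.5,36],-8,o['eef_pos'],o['tool_rot']))
p,d=bot.camera('side');np.savez('side4.npz',p=p,d=d); crop('side',p,230,180,350,290,6,'side4c.png')
p,d=bot.camera('top');np.savez('top4.npz',p=p,d=d); crop('top',p,215,190,295,270,8,'top4c.png')
```

```text
t 3.63 loc [-105.6  -19.    36.5] F [-1.5 -0.8  3.3] grip 0.0427 j [ 0.07  0.28 -0.58  0.56 -0.02  0.12]
(array([-0.0005,  0.0352,  0.0055]), array([ 0.01, -0.03,  0.02]))
```

View pics/side4c.png

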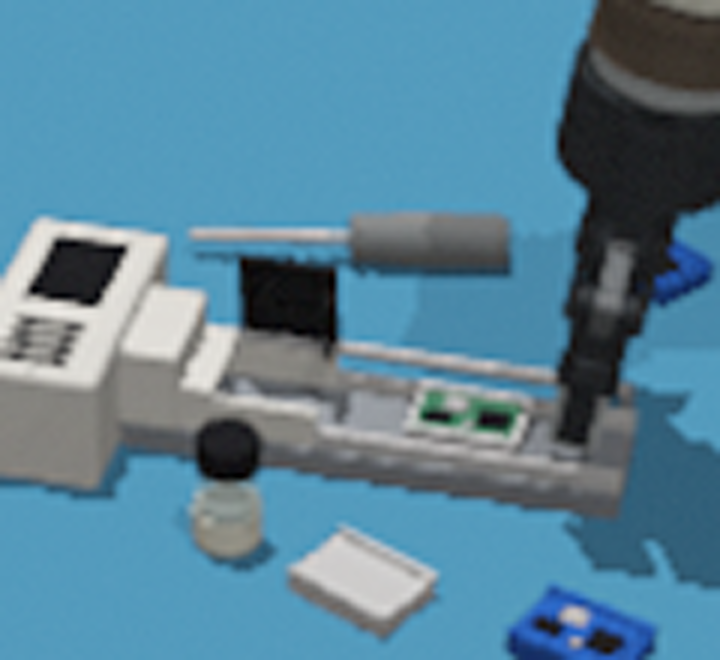

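View pics/top4c.png

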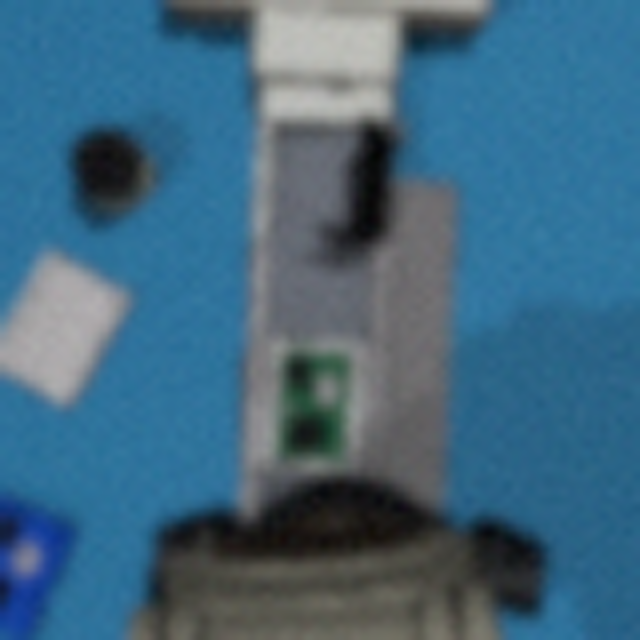

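>>> jog_arm:
  jaw: [0.5, 0.5, 0.5, 0.5, 0.5, 0.5, 0.5, 0.5]
  linear:
    - [0, 0.004, 0.0006]
    - [0, 0.009, 0.0013]
    - [0, 0.014, 0.002]
    - [0, 0.019, 0.0027]
    - [0, 0.024, 0.0034]
    - [0, 0.029, 0.0041]
    - [0, 0.034, 0.0048]
    - [0, 0.039, 0.0055]
  delta_rot:
    - [0, 0, 0]
    - [0, 0, 0]
    - [0, 0, 0]
    - [0, 0, 0]
    - [0, 0, 0]
    - [0, 0, 0]
    - [0, 0, 0]
    - [0, 0, 0]

```text
clock: 4.4
eef_pos: [0.4901, 0.0231, 0.0363]
tool_rot: [0.723, 0.687, 0.048, 0.05]
ft_force: [-4.3, -1.1, 2.0]
grip_width: 0.0424
```

Run:
```python
from h import *
o=st(); print(plan([-1.3,-19.5,36],-8,o['eef_pos'],o['tool_rot']))
p,d=bot.camera('side');np.savez('side5.npz',p=p,d=d); crop('side',p,230,180,350,290,6,'side5c.png')
```

```text
t 4.4 loc [-66.  -19.3  36.3] F [-4.3 -1.1  2. ] grip 0.0424 j [ 0.06  0.35 -0.49  0.6  -0.01  0.11]
(array([-0.0002,  0.064 ,  0.0092]), array([-0.02, -0.  ,  0.01]))
```

View pics/side5c.png

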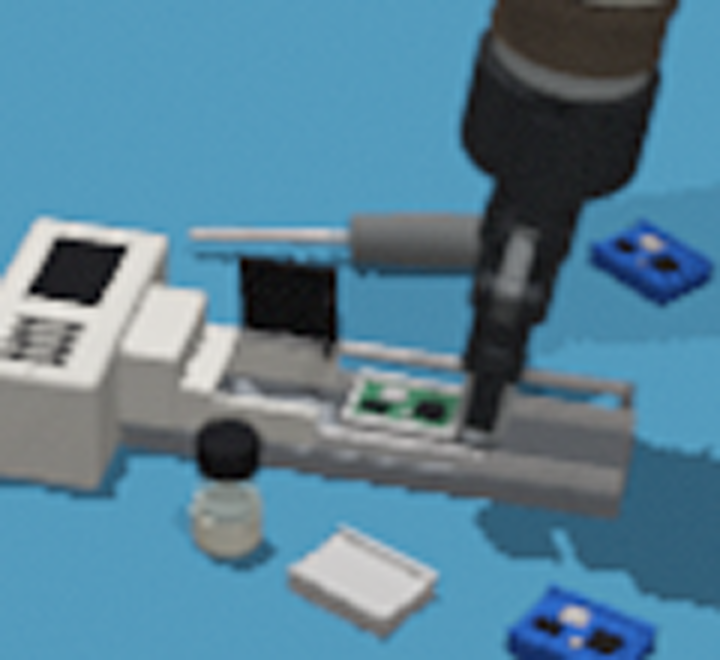

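>>> jog_arm:
  jaw: [0.5, 0.5, 0.5, 0.5, 0.5, 0.5, 0.5, 0.5]
  linear:
    - [0, 0.005, 0.0007]
    - [0, 0.01, 0.0014]
    - [0, 0.015, 0.0021]
    - [0, 0.02, 0.0028]
    - [0, 0.025, 0.0036]
    - [0, 0.03, 0.0043]
    - [0, 0.035, 0.005]
    - [0, 0.04, 0.0057]
  delta_rot:
    - [0, 0, 0]
    - [0, 0, 0]
    - [0, 0, 0]
    - [0, 0, 0]
    - [0, 0, 0]
    - [0, 0, 0]
    - [0, 0, 0]
    - [0, 0, 0]

```text
clock: 5.12
eef_pos: [0.5297, 0.0213, 0.0364]
tool_rot: [0.723, 0.687, 0.048, 0.05]
ft_force: [-6.0, -0.8, 4.7]
grip_width: 0.0427
```

Run:
```python
from h import *
o=st(); print(plan([-1.3,-19.5,36],-8,o['eef_pos'],o['tool_rot']))
p,d=bot.camera('side');np.savez('side6.npz',p=p,d=d); crop('side',p,230,180,350,290,6,'side6c.png')
```

```text
t 5.12 loc [-26.4 -19.1  36.4] F [-6.  -0.8  4.7] grip 0.0427 j [ 0.05  0.41 -0.38  0.64 -0.01  0.1 ]
(array([-0.0004,  0.0248,  0.0038]), array([-0.08, -0.03,  0.02]))
```

View pics/side6c.png

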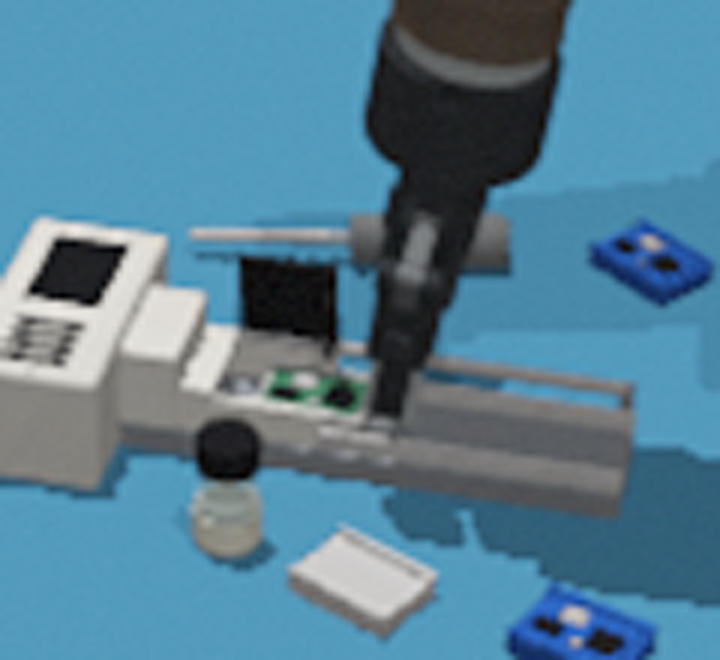

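>>> jog_arm:
  jaw: [0.5, 0.5, 0.5, 0.5, 0.5, 0.5, 0.5, 0.5]
  linear:
    - [0, 0.003, 0.0004]
    - [0, 0.006, 0.0008]
    - [0, 0.009, 0.0013]
    - [0, 0.012, 0.0017]
    - [0, 0.015, 0.0021]
    - [0, 0.018, 0.0026]
    - [0, 0.02, 0.0028]
    - [0, 0.02, 0.0028]
  delta_rot:
    - [0, 0, 0]
    - [0, 0, 0]
    - [0, 0, 0]
    - [0, 0, 0]
    - [0, 0, 0]
    - [0, 0, 0]
    - [0, 0, 0]
    - [0, 0, 0]

```text
clock: 5.83
eef_pos: [0.5505, 0.0202, 0.0365]
tool_rot: [0.723, 0.687, 0.048, 0.05]
ft_force: [-3.1, -0.5, 3.3]
grip_width: 0.043
```

Run:
```python
from h import *
o=st(); print(plan([-1.3,-19.5,36],-8,o['eef_pos'],o['tool_rot']))
```

```text
t 5.83 loc [ -5.5 -19.1  36.5] F [-3.1 -0.5  3.3] grip 0.043 j [ 0.04  0.44 -0.33  0.66 -0.01  0.09]
(array([-0.0004,  0.0041,  0.0011]), array([ 0.01, -0.02,  0.01]))
```

Now creep to the stop, watching for the force rise.

>>> jog_arm:
  jaw: [0.5, 0.5, 0.5, 0.5, 0.5, 0.5, 0.5, 0.5]
  linear:
    - [0, 0.001, 0.0001]
    - [0, 0.002, 0.0003]
    - [0, 0.003, 0.0004]
    - [0, 0.004, 0.0006]
    - [0, 0.005, 0.0007]
    - [0, 0.005, 0.0007]
    - [0, 0.005, 0.0007]
    - [0, 0.005, 0.0007]
  delta_rot:
    - [0, 0, 0]
    - [0, 0, 0]
    - [0, 0, 0]
    - [0, 0, 0]
    - [0, 0, 0]
    - [0, 0, 0]
    - [0, 0, 0]
    - [0, 0, 0]

```text
clock: 6.5
eef_pos: [0.555, 0.0199, 0.0364]
tool_rot: [0.723, 0.687, 0.048, 0.05]
ft_force: [-5.3, -1.0, 4.8]
grip_width: 0.0424
```

Run:
```python
from h import *
o=st()
p,d=bot.camera('side');np.savez('side7.npz',p=p,d=d); crop('side',p,230,180,350,290,6,'side7c.png')
```

```text
t 6.5 loc [ -1.  -19.2  36.4] F [-5.3 -1.   4.8] grip 0.0424 j [ 0.04  0.45 -0.32  0.67 -0.01  0.09]
```

View pics/side7c.png

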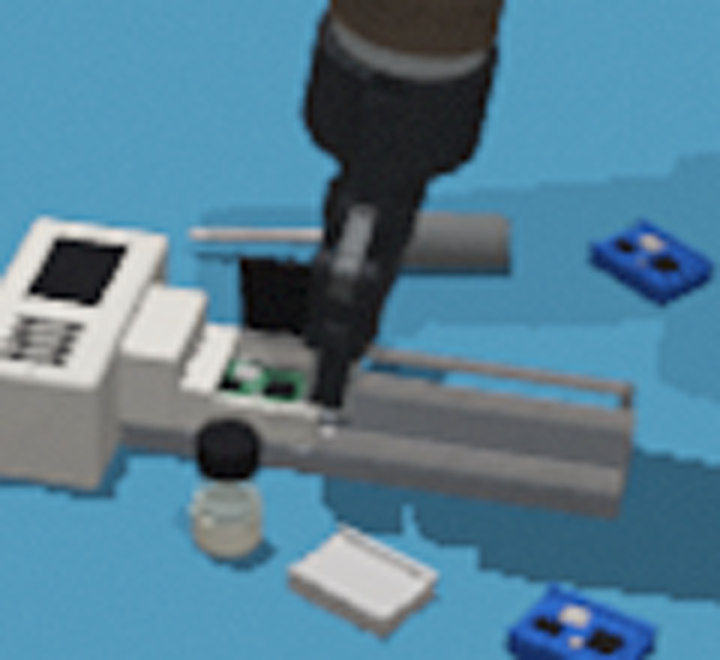

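>>> jog_arm:
  jaw: [0.5, 0.5, 0.5, 0.5, 0.5, 0.5, 0.5, 0.5]
  linear:
    - [0, 0.0005, 0.0001]
    - [0, 0.001, 0.0001]
    - [0, 0.0015, 0.0002]
    - [0, 0.002, 0.0003]
    - [0, 0.0025, 0.0003]
    - [0, 0.0025, 0.0003]
    - [0, 0.0025, 0.0003]
    - [0, 0.0025, 0.0003]
  delta_rot:
    - [0, 0, 0]
    - [0, 0, 0]
    - [0, 0, 0]
    - [0, 0, 0]
    - [0, 0, 0]
    - [0, 0, 0]
    - [0, 0, 0]
    - [0, 0, 0]

```text
clock: 7.22
eef_pos: [0.5576, 0.0198, 0.0364]
tool_rot: [0.723, 0.687, 0.048, 0.05]
ft_force: [-5.0, -0.9, 5.1]
grip_width: 0.0423
```

Run:
```python
from h import *
o=st()
```

```text
t 7.22 loc [  1.5 -19.2  36.4] F [-5.  -0.9  5.1] grip 0.0423 j [ 0.04  0.45 -0.31  0.67 -0.01  0.09]
```

>>> jog_arm:
  jaw: [0.5, 0.5, 0.5, 0.5, 0.5, 0.5, 0.5, 0.5]
  linear:
    - [0, 0.0005, 0.0001]
    - [0, 0.001, 0.0001]
    - [0, 0.0015, 0.0002]
    - [0, 0.002, 0.0003]
    - [0, 0.0025, 0.0003]
    - [0, 0.0025, 0.0003]
    - [0, 0.0025, 0.0003]
    - [0, 0.0025, 0.0003]
  delta_rot:
    - [0, 0, 0]
    - [0, 0, 0]
    - [0, 0, 0]
    - [0, 0, 0]
    - [0, 0, 0]
    - [0, 0, 0]
    - [0, 0, 0]
    - [0, 0, 0]

```text
clock: 7.88
eef_pos: [0.5593, 0.0197, 0.0363]
tool_rot: [0.723, 0.688, 0.047, 0.05]
ft_force: [-6.5, -1.1, 6.6]
grip_width: 0.0426
```

Run:
```python
from h import *
o=st()
p,d=bot.camera('side');np.savez('side8.npz',p=p,d=d); crop('side',p,240,200,320,270,9,'side8c.png')
p,d=bot.camera('top');np.savez('top8.npz',p=p,d=d); crop('top',p,215,160,295,240,8,'top8c.png')
for x in (12,60): print(x,[proj('side',w([x,y,26])).round(1) for y in(18,-18)])
```

```text
t 7.88 loc [  3.3 -19.2  36.3] F [-6.5 -1.1  6.6] grip 0.0426 j [ 0.04  0.46 -0.3   0.68 -0.01  0.09]
12 [array([278.8, 248.5]), array([281.9, 240.6])]
60 [array([260.4, 245.7]), array([264., 238.])]
```

View pics/side8c.png

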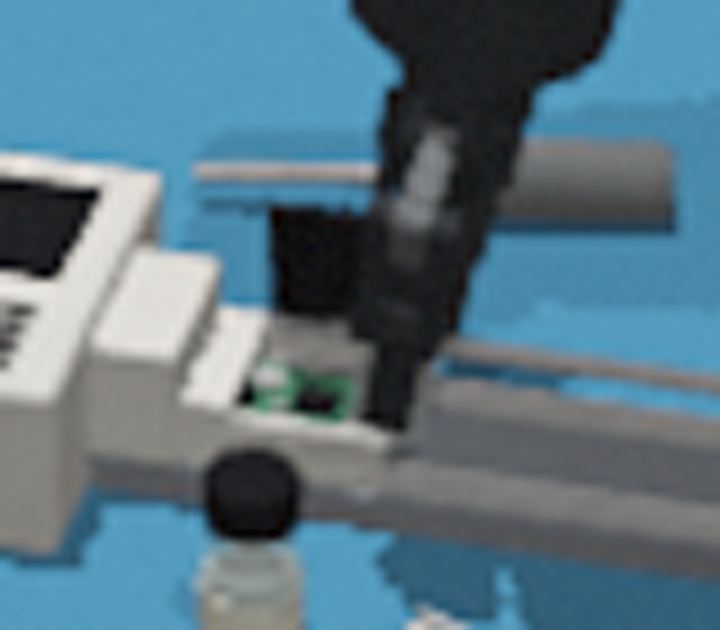

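View pics/top8c.png

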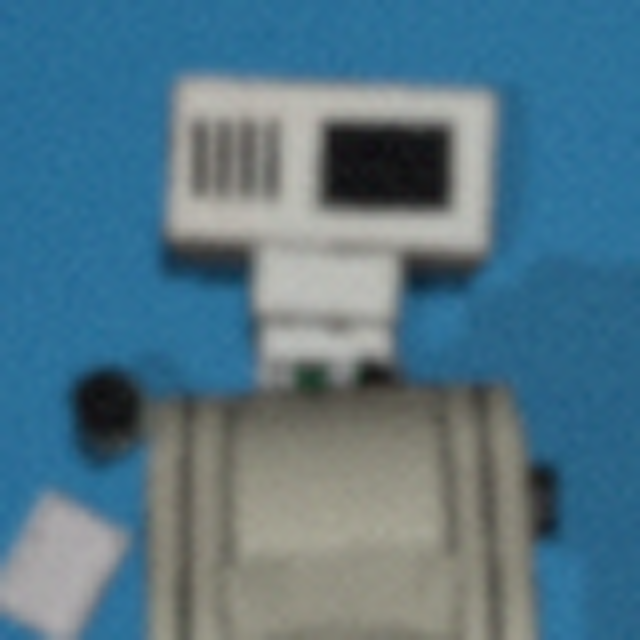

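>>> jog_arm:
  jaw: [0.5, 0.5, 0.5, 0.5, 0.5, 0.5, 0.5, 0.5]
  linear:
    - [0, 0.0005, 0.0001]
    - [0, 0.001, 0.0001]
    - [0, 0.0015, 0.0002]
    - [0, 0.002, 0.0003]
    - [0, 0.002, 0.0003]
    - [0, 0.002, 0.0003]
    - [0, 0.002, 0.0003]
    - [0, 0.002, 0.0003]
  delta_rot:
    - [0, 0, 0]
    - [0, 0, 0]
    - [0, 0, 0]
    - [0, 0, 0]
    - [0, 0, 0]
    - [0, 0, 0]
    - [0, 0, 0]
    - [0, 0, 0]

```text
clock: 8.65
eef_pos: [0.5596, 0.0197, 0.0361]
tool_rot: [0.723, 0.688, 0.046, 0.049]
ft_force: [-11.9, -0.7, 11.6]
grip_width: 0.0429
```

Run:
```python
from h import *
o=st()
```

```text
t 8.65 loc [  3.6 -19.2  36.1] F [-11.9  -0.7  11.6] grip 0.0429 j [ 0.04  0.46 -0.3   0.68 -0.01  0.09]
```

Run:
```python
from h import *
p,d=bot.camera('side');np.savez('side9.npz',p=p,d=d); crop('side',p,250,220,310,265,12,'side9c.png')
p0=np.load('side0.npz')['p']; crop('side',p0,285,232,345,277,12,'side0d.png')
for nm,q,(a,b,c,e) in(('0',p0,(285,330,240,262)),('5',np.load('side5.npz')['p'],(285,310,240,256)),('7',np.load('side7.npz')['p'],(262,285,236,252)),('9',p,(262,285,236,252))):
    q=cv2.GaussianBlur(q,(3,3),0).astype(int); g=(q[...,1]-q[...,0]); m=g[c:e,a:b]>25
    ys,xs=np.nonzero(m); 
    k=[]
    for v in np.unique(ys):
        k.append((v+c,xs[ys==v].min()+a,xs[ys==v].max()+a,loc(onplane('side',xs[ys==v].max()+a,v+c,.022))[:2].round(0)))
    print(nm,k)
```

```text
0 [(np.int64(240), np.int64(286), np.int64(297), array([-24., -36.])), (np.int64(241), np.int64(287), np.int64(304), array([-43., -36.])), (np.int64(242), np.int64(293), np.int64(311), array([-61., -37.])), (np.int64(243), np.int64(302), np.int64(317), array([-77., -36.])), (np.int64(244), np.int64(307), np.int64(324), array([-96., -36.])), (np.int64(245), np.int64(301), np.int64(329), array([-109.,  -35.])), (np.int64(246), np.int64(301), np.int64(329), array([-110.,  -31.])), (np.int64(247), np.int64(300), np.int64(329), array([-110.,  -26.])), (np.int64(248), np.int64(300), np.int64(316), array([-78., -13.])), (np.int64(249), np.int64(300), np.int64(315), array([-77.,  -8.])), (np.int64(250), np.int64(304), np.int64(315), array([-77.,  -4.])), (np.int64(251), np.int64(310), np.int64(314), array([-76.,   1.])), (np.int64(260), np.int64(285), np.int64(292), array([-29.,  52.])), (np.int64(261), np.int64(285), np.int64(298), array([-44.,  52.]))]
5 [(np.int64(240), np.int64(287), np.int64(296), array([-22., -36.])), (np.int64(241), np.int64(287), np.int64(303), array([-40., -36.])), 
[... 655 characters left out ...]
268), array([ 48., -13.])), (np.int64(242), np.int64(273), np.int64(279), array([ 19., -16.])), (np.int64(243), np.int64(272), np.int64(280), array([ 16., -12.])), (np.int64(244), np.int64(270), np.int64(280), array([15., -8.])), (np.int64(245), np.int64(270), np.int64(279), array([16., -3.]))]
9 [(np.int64(241), np.int64(272), np.int64(272), array([ 38., -15.])), (np.int64(242), np.int64(271), np.int64(278), array([ 22., -15.])), (np.int64(243), np.int64(269), np.int64(278), array([ 21., -11.])), (np.int64(244), np.int64(268), np.int64(272), array([35., -2.])), (np.int64(245), np.int64(268), np.int64(278), array([19., -2.])), (np.int64(246), np.int64(277), np.int64(277), array([20.,  3.]))]
```

View pics/side9c.png

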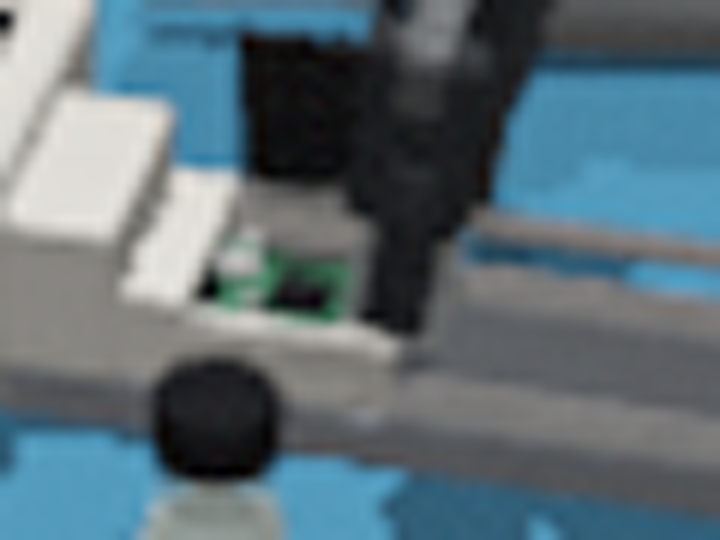

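View pics/side0d.png

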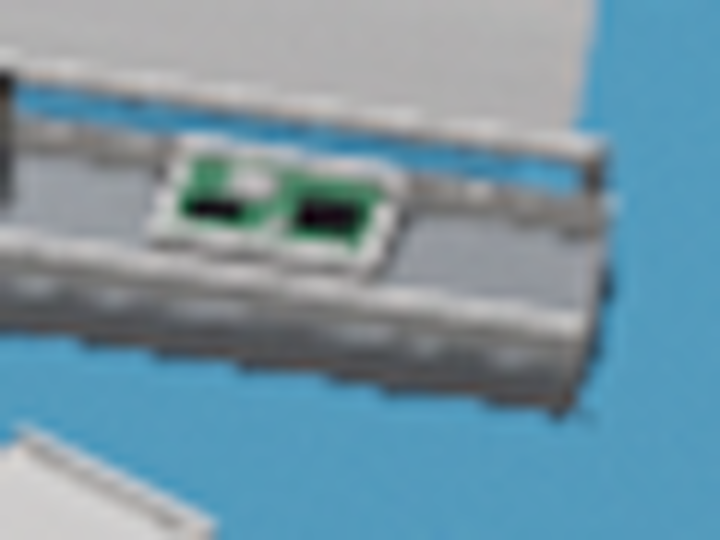

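>>> jog_arm:
  jaw: [0.5, 0.5, 0.5, 0.5, 0.5, 0.5, 0.5, 0.5]
  linear:
    - [0, 0.0005, 0]
    - [0, 0.001, 0.0001]
    - [0, 0.0015, 0.0001]
    - [0, 0.002, 0.0002]
    - [0, 0.002, 0.0002]
    - [0, 0.002, 0.0002]
    - [0, 0.002, 0.0002]
    - [0, 0.002, 0.0002]
  delta_rot:
    - [0, 0, 0]
    - [0, 0, 0]
    - [0, 0, 0]
    - [0, 0, 0]
    - [0, 0, 0]
    - [0, 0, 0]
    - [0, 0, 0]
    - [0, 0, 0]

```text
clock: 9.37
eef_pos: [0.5599, 0.0197, 0.0359]
tool_rot: [0.723, 0.688, 0.045, 0.047]
ft_force: [-14.4, -1.3, 14.4]
grip_width: 0.0431
```

Run:
```python
from h import *
o=st(); print(plan([-40,-19.2,36.5],-8,o['eef_pos'],o['tool_rot']))
p,d=bot.camera('side');crop('side',p,250,220,310,265,12,'side10c.png')
```

```text
t 9.37 loc [  3.9 -19.1  35.9] F [-14.4  -1.3  14.4] grip 0.0431 j [ 0.04  0.46 -0.29  0.69 -0.01  0.09]
(array([-0.    , -0.0434, -0.0063]), array([-0.47, -0.03,  0.07]))
```

View pics/side10c.png

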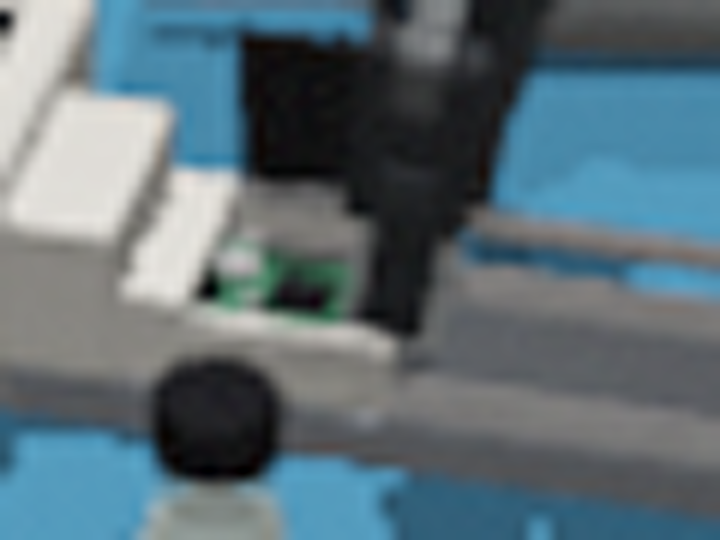

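>>> jog_arm:
  jaw: [0.5, 0.5, 0.5, 0.5, 0.5, 0.5, 0.5, 0.5]
  linear:
    - [0, -0.003, -0.0004]
    - [0, -0.008, -0.0011]
    - [0, -0.014, -0.002]
    - [0, -0.021, -0.003]
    - [0, -0.029, -0.0041]
    - [0, -0.037, -0.0052]
    - [0, -0.044, -0.0062]
    - [0, -0.047, -0.0066]
  delta_rot:
    - [0, 0, 0]
    - [0, 0, 0]
    - [0, 0, 0]
    - [0, 0, 0]
    - [0, 0, 0]
    - [0, 0, 0]
    - [0, 0, 0]
    - [0, 0, 0]

```text
clock: 10.08
eef_pos: [0.5156, 0.0218, 0.0365]
tool_rot: [0.723, 0.687, 0.048, 0.05]
ft_force: [2.3, -1.4, 2.3]
grip_width: 0.0427
```

Run:
```python
from h import *
o=st(); print(plan([-45,-19.2,100],-8,o['eef_pos'],o['tool_rot']))
p,d=bot.camera('side');crop('side',p,240,200,320,270,9,'side11c.png');np.savez('side11.npz',p=p,d=d)
p,d=bot.camera('top');np.savez('top11.npz',p=p,d=d); crop('top',p,215,170,295,250,8,'top11c.png')
```

```text
t 10.08 loc [-40.5 -19.3  36.5] F [ 2.3 -1.4  2.3] grip 0.0427 j [ 0.05  0.39 -0.42  0.63 -0.01  0.1 ]
(array([ 0.0001,  0.0043, -0.0636]), array([-0.04, -0.  ,  0.01]))
```

View pics/side11c.png

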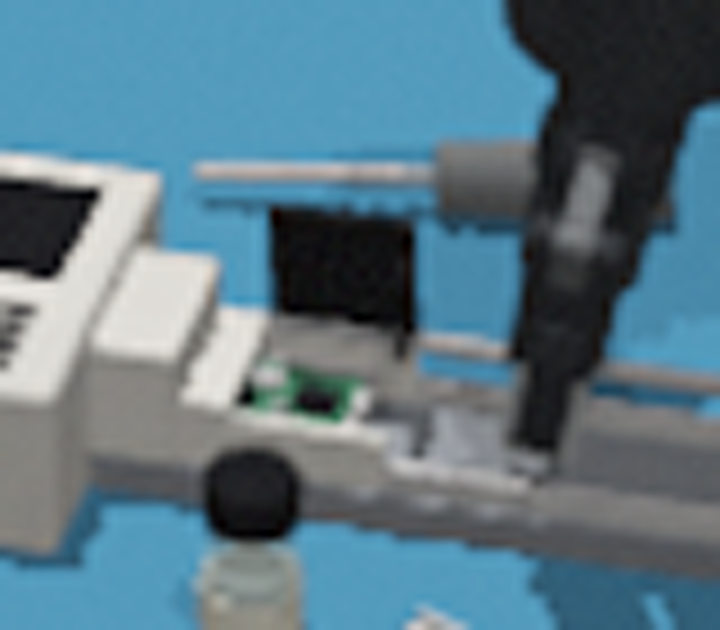

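View pics/top11c.png

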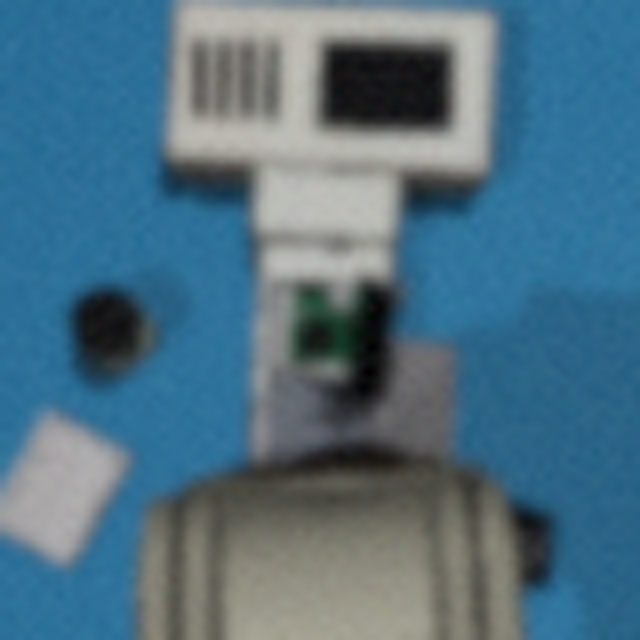

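Run:
```python
from h import *
p=cv2.GaussianBlur(np.load('top11.npz')['p'],(3,3),0)[...,0].astype(int)
for u in(252,254,256): print(u,list(zip(range(200,224),p[200:224,u])))
for v in(204.5,205.5,216,217,218): print(v,loc(onplane('top',254,v,.035))[:2].round(1),loc(onplane('top',254,v,.024))[:2].round(1))
s=np.load('side11.npz')['p']
for v in(243,244,245,246): print(v,[tuple(s[v,u]) for u in range(276,288)], loc(onplane('side',281,v,.026)).round(1))
```

```text
252 [(200, np.int64(154)), (201, np.int64(170)), (202, np.int64(181)), (203, np.int64(176)), (204, np.int64(149)), (205, np.int64(111)), (206, np.int64(84)), (207, np.int64(76)), (208, np.int64(77)), (209, np.int64(74)), (210, np.int64(63)), (211, np.int64(52)), (212, np.int64(47)), (213, np.int64(49)), (214, np.int64(62)), (215, np.int64(80)), (216, np.int64(92)), (217, np.int64(95)), (218, np.int64(95)), (219, np.int64(98)), (220, np.int64(99)), (221, np.int64(98)), (222, np.int64(97)), (223, np.int64(97))]
254 [(200, np.int64(153)), (201, np.int64(167)), (202, np.int64(179)), (203, np.int64(174)), (204, np.int64(147)), (205, np.int64(103)), (206, np.int64(65)), (207, np.int64(49)), (208, np.int64(45)), (209, np.int64(39)), (210, np.int64(29)), (211, np.int64(24)), (212, np.int64(23)), (213, np.int64(30)), (214, np.int64(51)), (215, np.int64(80)), (216, np.int64(94)), (217, np.int64(89)), (218, np.int64(81)), (219, np.int64(82)), (220, np.int64(84)), (221, np.int64(82)), (222, np.int64(83)), (223, np.int64(90))]
256 [(200, np.int64(139)), (201, np.int64(152)), (202, np.int64(171)),
[... 2161 characters left out ...]
np.uint8(101), np.uint8(105)), (np.uint8(102), np.uint8(104), np.uint8(108)), (np.uint8(103), np.uint8(104), np.uint8(107))] [10.   1.7 26. ]
246 [(np.uint8(80), np.uint8(125), np.uint8(100)), (np.uint8(63), np.uint8(120), np.uint8(91)), (np.uint8(157), np.uint8(168), np.uint8(161)), (np.uint8(163), np.uint8(162), np.uint8(162)), (np.uint8(105), np.uint8(105), np.uint8(106)), (np.uint8(84), np.uint8(87), np.uint8(90)), (np.uint8(81), np.uint8(84), np.uint8(89)), (np.uint8(85), np.uint8(88), np.uint8(94)), (np.uint8(89), np.uint8(93), np.uint8(98)), (np.uint8(90), np.uint8(94), np.uint8(99)), (np.uint8(89), np.uint8(94), np.uint8(98)), (np.uint8(89), np.uint8(93), np.uint8(97))] [ 9.  6. 26.]
```

>>> jog_arm:
  jaw: [0.5, 0.5, 0.5, 0.5, 0.5, 0.5, 0.5, 0.5]
  linear:
    - [0, 0, -0.003]
    - [0, 0.001, -0.007]
    - [0, 0.0015, -0.011]
    - [0, 0.002, -0.015]
    - [0, 0.003, -0.02]
    - [0, 0.0035, -0.025]
    - [0, 0.004, -0.03]
    - [0, 0.005, -0.036]
  delta_rot:
    - [0, 0, 0]
    - [0, 0, 0]
    - [0, 0, 0]
    - [0, 0, 0]
    - [0, 0, 0]
    - [0, 0, 0]
    - [0, 0, 0]
    - [0, 0, 0]

```text
clock: 10.85
eef_pos: [0.5167, 0.0219, 0.0733]
tool_rot: [0.723, 0.687, 0.048, 0.05]
ft_force: [0.2, -0.3, 0.7]
grip_width: 0.0426
```

>>> jog_arm:
  jaw: [0.5, 0.5, 0.5, 0.5, 0.5, 0.5, 0.5, 0.5]
  linear:
    - [0, 0, -0.01]
    - [0, -0.005, -0.02]
    - [0, -0.02, -0.04]
    - [0, -0.04, -0.065]
    - [0, -0.06, -0.09]
    - [0, -0.08, -0.11]
    - [0, -0.09, -0.12]
    - [0, -0.09, -0.12]
  delta_rot:
    - [0, 0, 0]
    - [0, 0, 0]
    - [0, 0, 0]
    - [0, 0, 0]
    - [0, 0, 0]
    - [0, 0, 0]
    - [0, 0, 0]
    - [0, 0, 0]

```text
clock: 11.52
eef_pos: [0.4098, 0.0273, 0.1819]
tool_rot: [0.723, 0.687, 0.05, 0.052]
ft_force: [0.8, -0.0, 0.4]
grip_width: 0.043
```

Run:
```python
from h import *
o=st()
p,d=bot.camera('side');crop('side',p,210,190,370,310,5,'side12c.png');cv2.imwrite('pics/side12.png',p[:,:,::-1])
p,d=bot.camera('top');crop('top',p,205,160,325,280,5,'top12c.png')
```

```text
t 11.52 loc [-146.4  -19.2  181.9] F [ 0.8 -0.   0.4] grip 0.043 j [ 0.08  0.   -0.46  0.96 -0.02  0.13]
```

View pics/side12c.png

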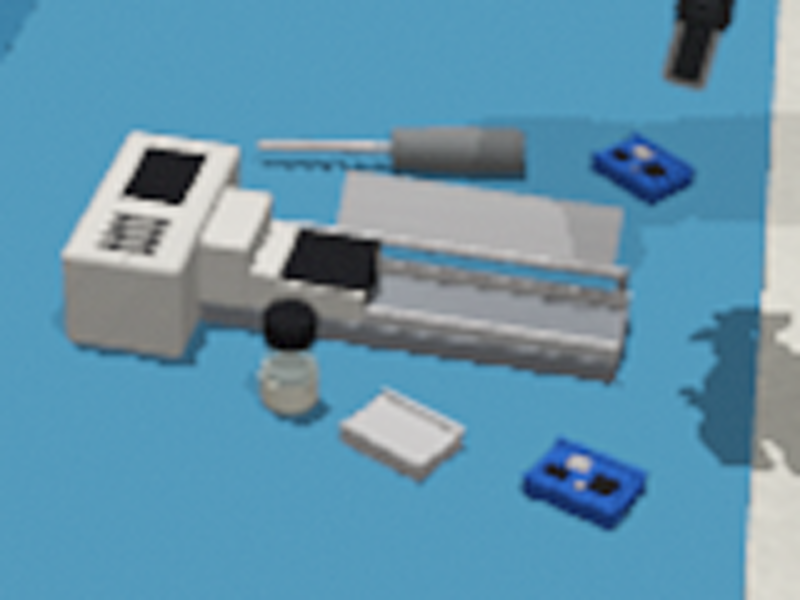

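View pics/top12c.png

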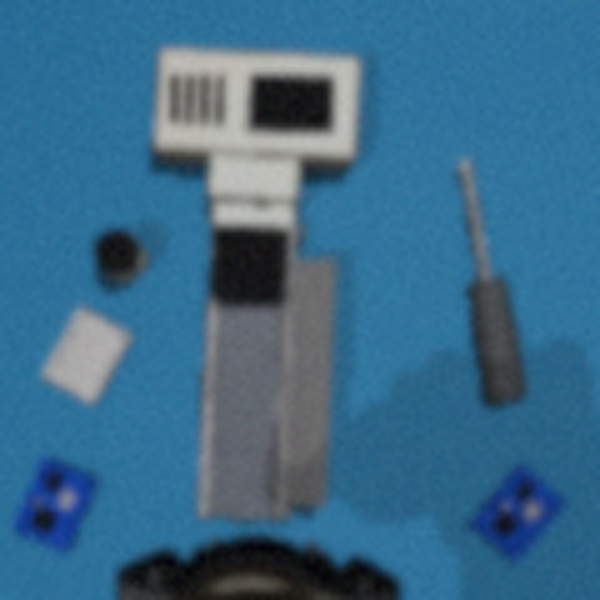

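The flap is fully shut (black hood at top px (255,213), same as at the start). The track is empty, the bystanders have not moved, and the gripper is clear.

Run:
```python
from h import *
bot.job_done(); st()
```

```text
the job is handed in; nothing more can be done
the job is handed in; nothing more can be done
```

The carrier is in the curing unit against the back stop, the flap is shut behind it, and I handed the job in at about 11.6 s of the 38 s allowed.

**What I did:** With the jaws half closed, one fingertip pressed the steel bar down and the flap swung nearly upright. It stayed up while the other fingertip pushed the carrier about 98 mm along the track. I pushed until it stopped hard: the push force rose from about 5 N to 14 N with almost no further movement. Then I drew back about 45 mm with the flap still up, and raised the tool so it swung shut.

**Last checks:**
- **Carrier position:** with the flap still up, the side camera put the carrier's rear face at about x 12 mm, which matches fully home. The top camera read about 10–11 mm, within the roughly 2 mm calibration error. Its final position is hidden under the shut flap, so this is from before it closed.
- **Flap and surroundings:** both cameras showed the flap shut as at the start, the track empty, and the jar, spare carrier, screwdriver and blue look-alikes where they were. I did not look again at the phone, battery, bottle or bowl, which were well away from the arm's work.
- **Disagreements:** the stop came with the tool about 5 mm further in than I had predicted. I put that down to the fingertip being narrower than I assumed. During the final push there was also an upward force of about 14 N on the tool that I did not fully explain. Both were well under the limits.
- **After hand-in:** a state reading was refused, so nothing was checked after that point.

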